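Lay the scale readout down into its dock

TASK

Push the standing scale readout unit over, high up on its display side, so that it topples onto its back on the docking station's mat with the display up. Then slide it lengthwise, top end first, between the guide rails until it has driven the connector block fully home, and keep pushing firmly with about 18 N for half a second to seat the contacts. Never press on the unit with more than 30 N, and leave the bottle, the weight and the wrench alone.

Things in the scene. Friction and masses are not known exactly. Their poses are not given: they have to be found in the camera images.
- unit: Scale readout, a rigid grey box 86 (x) by 92 (y) by 180 (z) mm, 0.56 to 0.84 kg, balance point at its middle. Origin: centre of its foot end; z runs along it to its top end; its -x face is the blue display panel, +x its plain back. Starts standing on the dock's mat, back towards the connector, within 2 degrees and 4 mm of the dock's centre line. Lying, its upper face is 86 mm above the mat.
- unit_push (a point): Point on the unit's display face, centred, 22 mm below its top end. A push here towards the connector tips the unit over its back lower edge with 1 to 5 N; after its top has gone about 90 mm it falls on its back by itself, the top end then roughly 65 to 125 mm short of the connector.
- unit_head (a point): Centre of the unit's top end (180 mm along z from the unit's origin), which must meet the connector block.
- dock: Docking station fixed to the bench: aluminium plate with a black rubber mat. Origin at bench level on its centre line; x is the docking direction, z up. Plate from x = -220 to 270 mm, 170 mm wide; mat 150 mm wide, its top 10 mm above the bench. Sliding the lying unit on the mat takes roughly 2 to 8 N.
- rail_mouth (a point): Centre, at mat height, of the place (dock x = 105 mm) where the two steel guide rails become parallel, 98 mm apart inside. They stand 30 mm above the mat; from here back to about dock x = 45 mm they flare out to about 138 mm apart.
- connector (a joint): Travel along dock x of the black connector block (60 mm wide, 40 high) before the grey end housing: 0 = out, 0.010 m = home on a rigid stop; a 1 to 2 N spring returns it if the unit is withdrawn. The housing is clamped at a different place each time and its place is not measured: block face at dock x = 150 to 180 mm when out, so the lying unit's foot end is at -20 to 10 mm when home.
- bottle: Clear drinking bottle, 64 mm across, 200 mm tall, origin under its centre. It only stands nearby; leave it where it is.
- weight: Brass calibration weight with a knob, 52 mm across, 72 mm tall, origin under its centre. It only stands nearby; leave it where it is.
- wrench: Steel wrench lying flat, about 180 mm long. It only stands nearby; leave it where it is.
Not all that is in view belongs to the job. Leave any green or pink look-alike of the unit alone.

How it is judged:
By the outcome, as a careful person would: the job done as asked, in the order asked, and still so for the second after the job is handed in, with the robot touching nothing.
It also fails if it takes over 72 s, if anything falls off the work surface, if the arm or the gripper's body presses on something with over 40 N, if the wrist force passes 120 N, or if a joint passes its speed limit or range.

ROBOT

A 6-joint arm with a two-finger parallel gripper is mounted at the origin on the work surface. World frame = base frame: x ahead of the robot, y to its left, z up, the work surface at z = 0. Lengths are in m, angles in rad, forces in N, time in s.
With the tool pointing down it reaches from about 0.3 to 0.775 m from the base axis. Payload 14.6 kg.
Tool frame: the origin (TCP) lies on the centre line of the jaws, within the pads' length; the fingertips stand 8 mm ahead of it and the grasp point (between the pads) lies 11 mm behind it (bot.tip_reach is the distance from the TCP to the fingertips, in m); z points along the fingers, y is the line along which they close (so a half turn about z gives the same grasp; the last joint's range is limited). The gripper opens to 94 mm and grips with 3 to 60 N. Pads are 16 mm wide; open, the fingers measure 119 mm over their backs; the gripper's body (75 mm by 177 mm) begins 78 mm behind the grasp point.
Start: joints at [-1.172, 0.3, 1.521, -0, 1.321, -0.067], TCP at [0.247, -0.491, 0.213] pointing down, gripper open.
Joint ranges: [-3.03, 3.03], [-0.79, 2.21], [0.23, 2.52], [-1.04, 4.18], [0, 3.07], [-2.55, 2.55]. Speed limits (rad/s): [2.22, 2.22, 2.57, 3.14, 3.14, 3.14].

INTERFACE

Orientations are given as a unit quaternion [w, x, y, z].
In Python, from station import bot gives the robot as it stands. Calls block until the motion is done:
- bot.move_ptp(position, orientation): joint-space move of the TCP to a pose.
- bot.move_l(position, feed=0.15, ori=None, force_limit=None): straight line of the TCP; ori=None keeps the orientation; feed is the mean speed in m/s. With force_limit (N) it stops when the force on the tool has changed by that much, and returns True; else False.
- bot.goto_joints(angles): joint-space move.
- bot.ungrasp() and bot.gripper_close(newtons=None): open the fingers fully, or close them until they stop; newtons is the grip in N (None keeps the last).
- bot.wait(seconds).
- bot.inverse_kinematics(position, orientation): joint angles nearest the present ones, or None.
- bot.capture(name): name is "scene" or "top" or "wrist"; returns the picture (384x512x3 uint8, red, green, blue); there is no depth.
- bot.calibration(name): a dict with "intrinsics" (3x3 intrinsics, pixels), "dist_coeffs" ([k1, k2, p1, p2, k3] as OpenCV has them; the pictures are not rectified), "origin" and "attitude" of the camera in the world. Camera axes: x right, y up, looking along -z (the intrinsics and any distortion apply to the point x, -y, -z); pixel columns grow to the right and rows downward; lengths in m; the calibration is good to about 2 mm. A picture is of the moment at which its call begins: read the wrist's pose just before it. calibration takes no time and is no camera call; for the wrist camera it gives the pose at the moment of the call.
A pose or a line that the arm cannot do raises bot.MotionError and nothing moves.
- bot.job_done(): hands the job in; it is judged then, once.
Readings, each from a call of its own:
- bot.get_t(): time.
- bot.get_joints(): joint angles.
- bot.get_dq(): joint speeds.
- bot.get_tau(): joint torques, N m.
- bot.get_tcp_pos(): TCP position.
- bot.get_tool_rot(): TCP orientation.
- bot.get_ft_force(): force on the tool from outside, world axes, zero at the start.
- bot.get_torque(): the same for the moment, N m.
- bot.get_opening(): finger opening in m.
- bot.get_gripper_force(): force on a finger pad.
Only numpy, scipy, OpenCV 4.12 (cv2) and the standard library are available. Lean on these libraries where they do the work, as an engineer would, in place of code of your own. Each camera call takes 0.05 s, during which the arm holds its last target. There are 200 camera calls.

## Working session

There is one attempt and no reset: what is moved stays moved. The work goes in short steps, each a Python script; the robot and the scene stay as the last script left them, time stands still between calls to the robot, and variables do not carry over. Pictures are saved under pics/ and viewed, at most 10 in all, crops included, and the job is handed in when it is done.

```bash
mkdir -p pics; ls; python3 - <<'E'
from station import bot
import cv2
for n in("scene","top"):
    im=bot.capture(n); cv2.imwrite(f"pics/{n}0.png",cv2.resize(im[:,:,::-1],(800,600),interpolation=cv2.INTER_CUBIC)); c=bot.calibration(n); print(n,c)
print(bot.get_t(),bot.get_tcp_pos(),bot.get_tool_rot(),bot.tip_reach)
E
```

```text
pics
scene {'intrinsics': array([[444.32105916,   0.        , 252.11652747],
       [  0.        , 444.32105916, 196.10019415],
       [  0.        ,   0.        ,   1.        ]]), 'dist_coeffs': array([-0.14185453,  0.        ,  0.        ,  0.        ,  0.        ]), 'origin': array([0.97984759, 0.620486  , 1.45192829]), 'attitude': array([0.26816829, 0.07391664, 0.2666111 , 0.92278959])}
top {'intrinsics': array([[413.5621964 ,   0.        , 252.82624258],
       [  0.        , 413.5621964 , 189.40082594],
       [  0.        ,   0.        ,   1.        ]]), 'dist_coeffs': array([0.00139251, 0.        , 0.        , 0.        , 0.        ]), 'origin': array([ 0.38072704, -0.07528798,  1.44681719]), 'attitude': array([-0.69774554, -0.05125474,  0.04089925,  0.71333818])}
0.1 [ 0.24695378 -0.49120929  0.21298536] [-4.61893864e-04  9.72999263e-01  2.30807744e-01 -7.96554709e-05] 0.008
```

View pics/scene0.png

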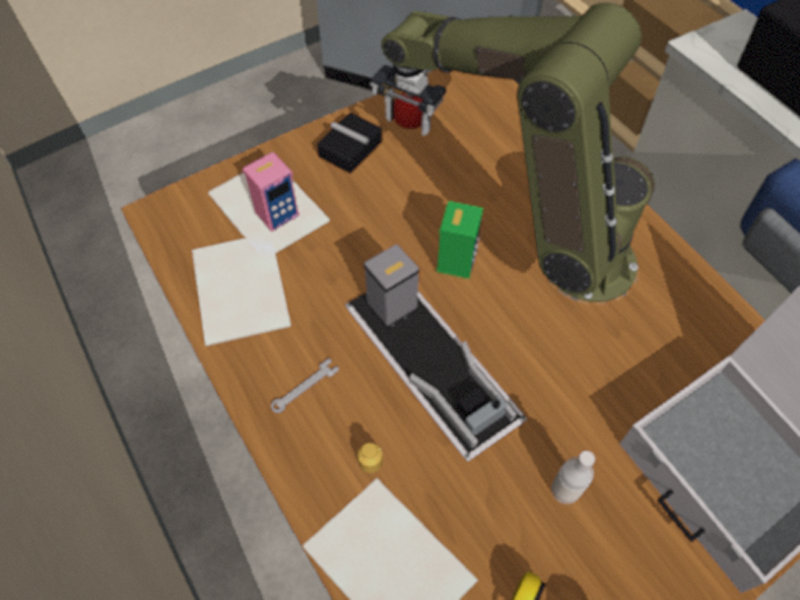

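View pics/top0.png

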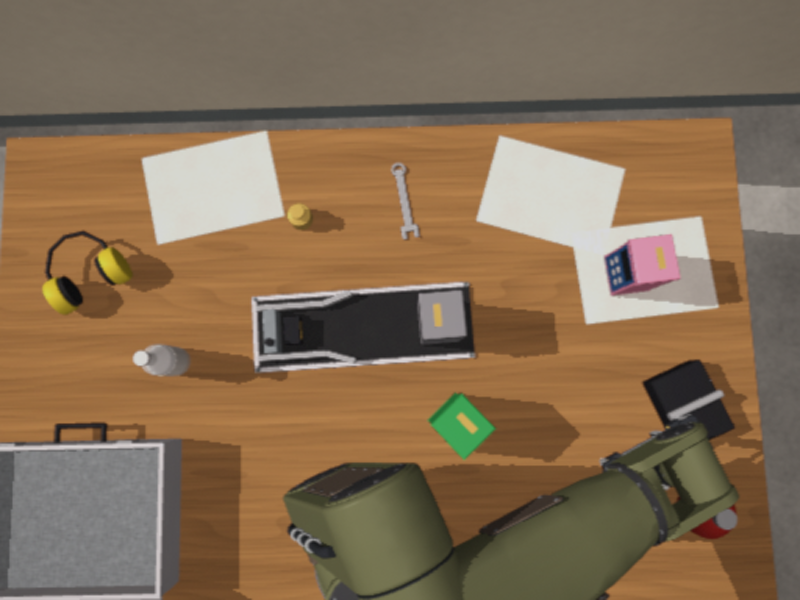

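The unit candidates in the top view are the grey box on the dock (442,317), the pink look-alike (645,265) and the green look-alike (460,425). I choose the grey one because it is grey and stands on the dock's mat. The connector end is on the left at (275,330), the bottle at (165,360), the weight at (299,215) and the wrench at (405,200).

```bash
cat > h.py <<'E'
import numpy as np, cv2
from scipy.spatial.transform import Rotation as R
from station import bot
def rot(q): return R.from_quat(np.r_[q[1:],q[0]])
def quat(r): q=r.as_quat(); return np.r_[q[3],q[:3]]
def ray(c,uv,z):
    """pixels -> world points on plane z"""
    p=cv2.undistortPoints(np.float64(uv).reshape(-1,1,2),c["intrinsics"],c["dist_coeffs"])[:,0]
    d=rot(c["attitude"]).apply(np.c_[p[:,0],-p[:,1],-np.ones(len(p))])
    o=c["origin"]; return o+d*((z-o[2])/d[:,2])[:,None]
def proj(c,P):
    q=rot(c["attitude"]).inv().apply(np.atleast_2d(P)-c["origin"])*[1,-1,-1]
    return cv2.projectPoints(q,np.zeros(3),np.zeros(3),c["intrinsics"],c["dist_coeffs"])[0][:,0]
def crop(im,x0,y0,w,h,s,name):
    cv2.imwrite(f"pics/{name}.png",cv2.resize(im[y0:y0+h,x0:x0+w,::-1],None,fx=s,fy=s,interpolation=cv2.INTER_CUBIC))
E
python3 - <<'E'
from h import *
crop(bot.capture("top"),155,175,155,68,5,"crop1")
E
```

```text
(no output)
```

View pics/crop1.png

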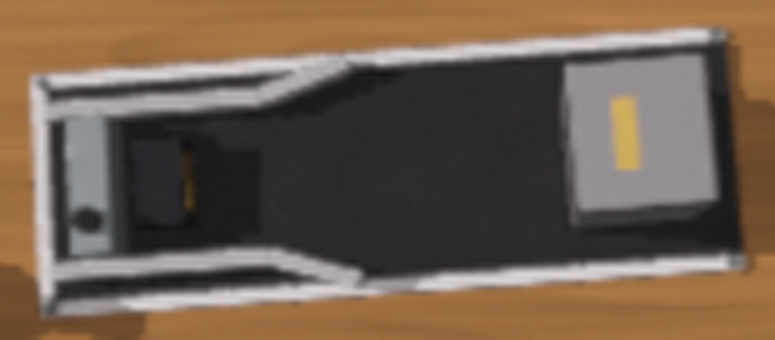

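The crop shows the plate corners at (33,78), (724,32), (745,265) and (45,312). The unit's top corners are at (566,63), (704,54), (718,198) and (576,213), and the connector is on the left at about (190,180). The choice is confirmed.

```bash
python3 - <<'E'
from h import *
c=bot.calibration("top")
f=lambda a:np.array([155,175])+(np.array(a)+.5)/5-.5
P=ray(c,f([(33,78),(724,32),(745,265),(45,312)]),0.006)
U=ray(c,f([(566,63),(704,54),(718,198),(576,213)]),0.190)
B=ray(c,f([(190,180)]),0.05)
print(P.round(4),U.round(4),B)
# fit dock: model corners (270,-+),( -220)
M=np.array([[.27,-1*.085*-1*-1,0],[-.22,-.085,0],[-.22,.085,0],[.27,.085,0]])
print(np.linalg.norm(P[0]-P[1]),np.linalg.norm(P[1]-P[2]),[np.linalg.norm(U[i]-U[i-1]) for i in range(4)])
for ref in (M,):
    H=(ref-ref.mean(0)).T@(P-P.mean(0)); th=np.arctan2(H[0,1]-H[1,0],H[0,0]+H[1,1])
    Rz=R.from_euler('z',th); t=P.mean(0)-Rz.apply(ref.mean(0))
    print(np.degrees(th),t,(P-Rz.apply(ref)-t).round(4)[:, :2])
    print("unit in dock",Rz.inv().apply(U-t).round(4),Rz.inv().apply(U-t).mean(0),"block",Rz.inv().apply(B-t))
E
```

```text
[[ 0.5746  0.2669  0.006 ]
 [ 0.5959 -0.2205  0.006 ]
 [ 0.4324 -0.2292  0.006 ]
 [ 0.4104  0.2573  0.006 ]] [[ 0.5515 -0.1046  0.19  ]
 [ 0.5551 -0.1893  0.19  ]
 [ 0.4667 -0.1947  0.19  ]
 [ 0.4595 -0.1083  0.19  ]] [[0.49639396 0.14905729 0.05      ]]
0.4879311950057295 0.16377370167860145 [np.float64(0.09212496963025314), np.float64(0.08472699206707944), np.float64(0.08861590059242681), np.float64(0.08669664590540672)]
92.61747567121483 [ 0.50447681 -0.00637633  0.006     ] [[-0.0025 -0.0003]
 [-0.0035  0.0017]
 [ 0.0028  0.0008]
 [ 0.0032 -0.0022]]
unit in dock [[-0.1003 -0.0425  0.184 ]
 [-0.185  -0.0422  0.184 ]
 [-0.1864  0.0464  0.184 ]
 [-0.0998  0.0496  0.184 ]] [-0.14288398  0.00280729  0.184     ] block [[0.15564059 0.00097613 0.044     ]]
```

```bash
cat >> h.py <<'E'
TH=np.radians(92.6); O=np.array([0.5045,-0.0064,0]); D=R.from_euler('z',TH)
W=lambda x,y,z: D.apply([x,y,z])+O
inD=lambda p: D.inv().apply(np.asarray(p)-O)
def down(a): return np.array([0,np.cos(a/2),np.sin(a/2),0])   # tool x at world yaw a
F=lambda: D.inv().apply(bot.get_ft_force())
E
python3 - <<'E'
from h import *
for a in (TH,TH-np.pi):
    for p in (W(-.27,.003,.3),W(-.27,.003,.168),W(-.2,.003,.05),W(.03,.003,.045)):
        j=bot.inverse_kinematics(p,down(a)); print(None if j is None else np.round(j,2))
bot.gripper_close(10)
p=bot.get_tcp_pos(); bot.move_l([p[0],p[1],.32],feed=.2)
print(bot.get_opening(),F().round(2),bot.get_t())
E
```

```text
[-0.56  0.33  1.29 -0.    1.53 -0.6 ]
[-0.56  0.41  1.48 -0.    1.25 -0.6 ]
[-0.45  0.49  1.67 -0.    0.98 -0.5 ]
[-0.03  0.41  1.81 -0.    0.92 -0.07]
[-0.56  0.33  1.29 -0.    1.53  2.54]
[-0.56  0.41  1.48 -0.    1.25  2.54]
None
None
0.0005631092998126541 [-0.77  0.28 -0.67] 2.25
```

```bash
python3 - <<'E'
from h import *
q=down(TH)
bot.move_ptp(W(-.27,.003,.32),q)
bot.move_l(W(-.27,.003,.168),feed=.15)
f0=F(); print(f0.round(2))
hit=bot.move_l(W(-.17,.003,.168),feed=.04,force_limit=1.5)
p=inD(bot.get_tcp_pos()); print(hit,p.round(4),(F()-f0).round(2),bot.get_t())
if hit and p[0]<-.18:
    x=p[0]
    for k in range(10):
        x+=.01
        h=bot.move_l(W(x,.003,.168),feed=.04,force_limit=12); print(h,inD(bot.get_tcp_pos())[0].round(4),(F()-f0).round(2))
        if h: break
    bot.wait(.3)
print(bot.get_t()); 
crop(bot.capture("top"),130,150,200,110,4,"top2")
E
```

```text
[-1.07 -0.34 -0.34]
True [-0.1964  0.003   0.1678] [-0.69 -0.07 -0.75] 6.375
False -0.1861 [-0.62  0.26  0.41]
False -0.176 [-0.14 -0.7   0.35]
False -0.166 [-0.38  0.35  1.42]
False -0.1561 [0.56 0.51 0.77]
False -0.1461 [-1.67  0.34 -0.81]
False -0.1361 [1.41 0.68 0.8 ]
False -0.1262 [ 1.23  0.99 -0.52]
False -0.1161 [ 1.85 -0.1   0.16]
False -0.1061 [-0.34  0.81  0.49]
False -0.0962 [ 0.81 -0.15  0.92]
10.6833
```

View pics/top2.png

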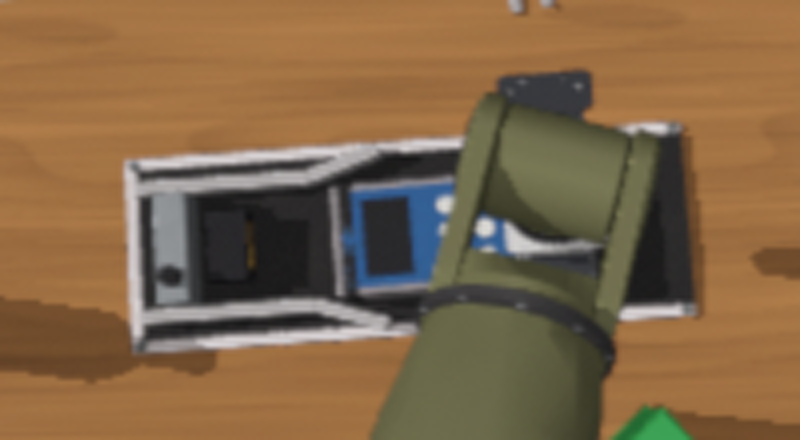

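It fell on its back with the display up: the top end is at about (350,190)–(358,295) in the crop, near the rail flare. Next I'll back off, drop behind the foot and measure the pose.

```bash
python3 - <<'E'
from h import *
bot.move_l(W(-.19,.003,.20),feed=.2)
bot.move_l(W(-.24,.003,.20),feed=.2)
bot.move_l(W(-.24,.003,.045),feed=.15)
crop(bot.capture("top"),130,150,200,110,4,"top3")
print(bot.get_t(),inD(bot.get_tcp_pos()))
E
```

```text
13.0083 [-0.24020339  0.00257426  0.04595325]
```

View pics/top3.png

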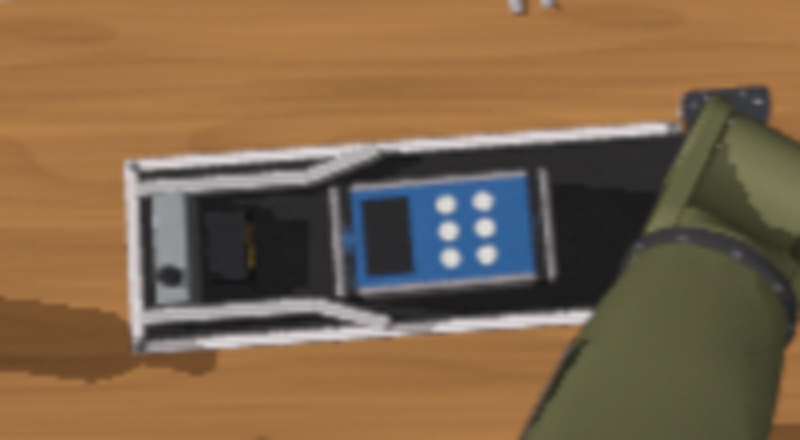

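The lying unit spans corners (330,188), (540,168), (555,279) and (341,295), display up, nearly straight.

```bash
python3 - <<'E'
from h import *
c=bot.calibration("top")
f=lambda a:np.array([130,150])+(np.array(a)+.5)/4-.5
print(inD(ray(c,f([(330,188),(540,168),(555,279),(341,295)]),.096)).round(4))
print(inD(ray(c,f([(125,163),(678,125),(137,350)]),.006)).round(4))   # plate
print("rails inside at straight part",inD(ray(c,f([(250,187),(250,311)]),.04)).round(4))
E
```

```text
[[ 0.082  -0.0365  0.096 ]
 [-0.0916 -0.0412  0.096 ]
 [-0.0974  0.0506  0.096 ]
 [ 0.0777  0.0519  0.096 ]]
[[ 0.271  -0.0819  0.006 ]
 [-0.2171 -0.0821  0.006 ]
 [ 0.2667  0.0825  0.006 ]]
rails inside at straight part [[ 0.1565 -0.0488  0.04  ]
 [ 0.1616  0.0571  0.04  ]]
```

```bash
python3 - <<'E'
from h import *
Y,Z=.005,.043
bot.move_l(W(-.135,Y,Z),feed=.1); bot.wait(.2)
f0=np.mean([F() for _ in range(10)],0); np.save("f0.npy",f0)
x=-.135; print(f0.round(2))
while x<.02:
    x+=.005
    h=bot.move_l(W(x,Y,Z),feed=.03,force_limit=9)
    p=inD(bot.get_tcp_pos()); f=F()-f0; print(h,p.round(4)[:2],f.round(1))
    if h or f[0]<-13: break
print(bot.get_t()); crop(bot.capture("top"),130,150,200,110,4,"top4")
E
```

```text
[ 1.04  0.14 -0.85]
False [-0.1298  0.005 ] [-0.8 -0.   0.1]
False [-0.1248  0.005 ] [-1.9  0.2  1.4]
False [-0.1198  0.005 ] [-1.3  0.2  1.1]
False [-0.1148  0.005 ] [-1.2  0.2  0.2]
False [-0.1098  0.005 ] [-1.5 -0.2 -0. ]
False [-0.1047  0.005 ] [-1.5 -0.6  1.1]
False [-0.0997  0.005 ] [-1.7  0.6  0.4]
False [-0.0947  0.005 ] [-1.   0.4  1.1]
False [-0.0897  0.005 ] [-0.9 -0.   1.4]
False [-0.0847  0.005 ] [-1.1 -0.7  1.7]
False [-0.0797  0.005 ] [-1.7 -0.9  0.7]
False [-0.0747  0.005 ] [-1.1 -0.3  1.7]
False [-0.0697  0.005 ] [-1.8  0.2  1.3]
False [-0.0647  0.005 ] [-1.2  0.6  0.8]
False [-0.0597  0.005 ] [-0.8 -0.1  1.3]
False [-0.0547  0.005 ] [-1.2 -0.8  0.7]
False [-0.0497  0.005 ] [-0.6 -0.5  1.8]
False [-0.0447  0.005 ] [-0.9 -0.7  1.7]
False [-0.0397  0.005 ] [-1.   0.   1.5]
False [-0.0347  0.005 ] [-1.9  0.1  0.8]
False [-0.0297  0.005 ] [-1.   0.1  0.7]
False [-0.0248  0.005 ] [-0.7 -0.5  1.3]
True [-0.0224  0.0046] [-7.9 -1.7  0.4]
21.5833
```

View pics/top4.png

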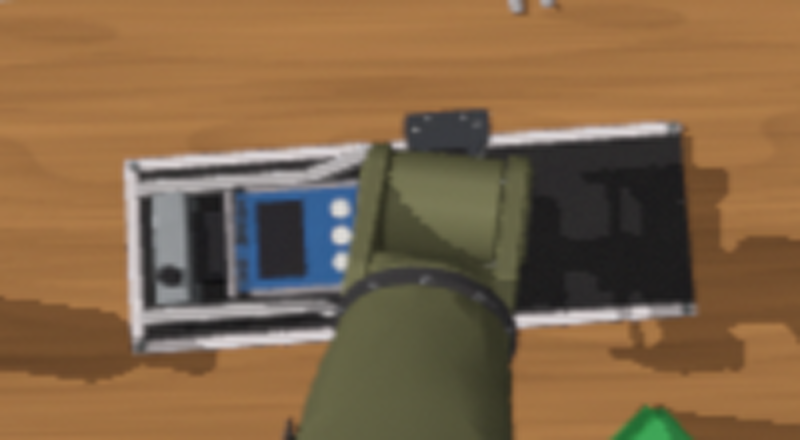

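The unit is between the rails with its head at about (230,240), meeting the connector. TCP x + 9 mm + 180 mm ≈ 0.167, which agrees with home for a block face seen at about 0.156. Now I'll ramp the push in small steps and see whether the stop is stiff.

```bash
cat > push.py <<'E'
from h import *
f0=np.load("f0.npy"); p=inD(bot.get_tcp_pos()); x=p[0]; Y,Z=.005,.043
def fx(n=6):
    v=[]
    for _ in range(n): v.append(-(F()-f0)[0]); bot.wait(.008)
    return np.mean(v)
print(bot.get_t(),x,fx()); t0=None
for k in range(120):
    f=fx(); t=bot.get_t()
    if k%4==0 or f>14: print(round(t,2),round(x,5),inD(bot.get_tcp_pos())[0].round(5),round(f,1))
    if f>16.5 and t0 is None: t0=t
    if f<15.5: t0=None
    if t0 is not None and t-t0>.9: print("held"); break
    if x-p[0]>.006: print("moved too far"); break
    if abs(18-f)>1: x+=np.clip((18-f)*2.5e-5,-2e-4,2e-4); bot.move_l(W(x,Y,Z),feed=.005,force_limit=9)
print(bot.get_t())
E
python3 push.py
```

```text
21.6333 -0.02249517013063809 7.224753357095302
21.73 -0.0225 -0.02249 6.9
22.93 -0.0217 -0.0224 10.1
24.13 -0.02109 -0.02223 14.2
24.43 -0.02099 -0.0222 15.1
24.73 -0.02092 -0.02219 15.3
25.03 -0.02085 -0.02217 16.0
25.33 -0.0208 -0.02214 16.4
25.63 -0.02076 -0.02216 16.4
25.93 -0.02072 -0.02213 17.0
26.23 -0.02069 -0.02215 16.8
26.53 -0.02066 -0.02212 17.3
26.58 -0.02066 -0.02212 17.2
26.63 -0.02066 -0.02214 17.4
26.68 -0.02066 -0.02211 17.4
26.73 -0.02066 -0.02213 17.6
26.78 -0.02066 -0.02213 16.9
27.08 -0.02063 -0.02212 17.2
held
27.0833
```

```bash
python3 - <<'E'
from h import *
bot.move_l(W(-.04,.005,.043),feed=.05); bot.wait(.2)
v=[]
for _ in range(25): v.append(F()); bot.wait(.01)
print(np.load("f0.npy"),np.mean(v,0),np.std(v,0)); np.save("f0.npy",np.mean(v,0))
im=bot.capture("top"); a=im[180:236,155:235]
im2=bot.capture("scene"); b=im2[225:300,255:345]
s=lambda i,k:cv2.resize(i[:,:,::-1],None,fx=k,fy=k,interpolation=cv2.INTER_CUBIC)
A,B=s(a,5),s(b,4); h=max(len(A),len(B)); pad=lambda i:cv2.copyMakeBorder(i,0,h-len(i),0,0,0)
cv2.imwrite("pics/c5.png",np.hstack([pad(A),pad(B)])); print(bot.get_t())
E
```

```text
[ 1.03859347  0.14282971 -0.85260858] [0.03788751 0.08258202 0.00513916] [0.48655238 0.41347494 0.46580559]
28.125
```

View pics/c5.png

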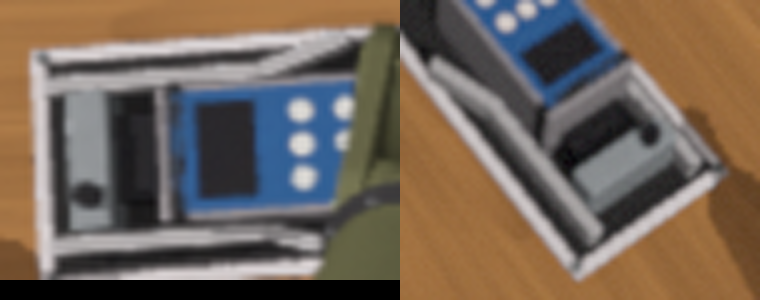

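The block's rear edge moved from about x=135 to 120 in the crop, roughly 10 mm, and it now sits against the housing with the unit's head on it. The earlier force zero was 1 N off, so I'll repeat the firm push with the corrected zero.

```bash
python3 - <<'E'
from h import *
f0=np.load("f0.npy")
h=bot.move_l(W(-.018,.005,.043),feed=.02,force_limit=5)
print(h,inD(bot.get_tcp_pos()),(F()-f0).round(1))
E
sed -i 's/2.5e-5/3e-5/; s/f>16.5/f>17/; s/f<15.5/f<16.3/; s/f)>1:/f)>.6:/' push.py; python3 push.py
```

```text
True [-0.0225115   0.00486249  0.04296273] [-2.6 -0.9  1.3]
28.9583 -0.02251150043725133 2.5278322921741405
29.06 -0.02251 -0.02249 2.6
30.26 -0.02171 -0.0223 9.3
31.46 -0.02098 -0.02214 14.3
31.76 -0.02087 -0.02211 15.0
32.06 -0.02078 -0.02209 15.6
32.36 -0.02071 -0.0221 16.5
32.66 -0.02066 -0.02209 16.8
32.96 -0.02063 -0.02208 16.8
33.26 -0.02059 -0.02208 17.4
33.31 -0.02059 -0.02209 17.1
33.61 -0.02056 -0.02206 17.4
33.66 -0.02056 -0.02209 17.2
33.96 -0.02054 -0.02209 17.3
34.26 -0.02052 -0.02207 17.6
held
34.2583
```

```bash
python3 - <<'E'
from h import *
bot.wait(.2)
bot.move_l(W(-.05,.005,.043),feed=.05)
bot.move_l(W(-.14,.005,.043),feed=.15)
bot.move_l(W(-.22,.005,.2),feed=.15); bot.wait(.3)
crop(bot.capture("top"),130,150,200,110,4,"top6"); print(bot.get_t())
E
```

```text
37.625
```

View pics/top6.png

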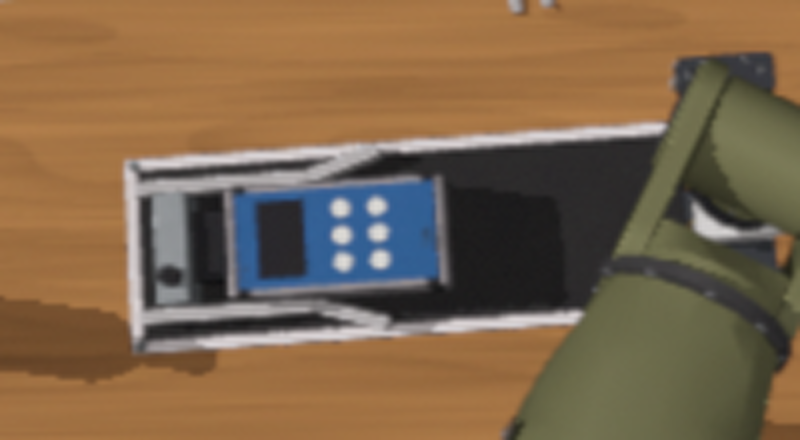

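The unit lies display up between the rails, head at (230,240) against the block and foot at (443,230), and the arm is clear of it.

```bash
python3 -c "
from station import bot
print(bot.job_done())"
```

```text
the job is handed in; nothing more can be done
None
```

The unit was toppled display up and slid between the rails until the connector block hit its stop, then held at about 17–17.5 N for roughly 0.9 s; the job is handed in at about 38 s, and no verdict came back.

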